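# Load a well plate under the spring hold-down flap of a plate shaker

### The job

Load the well plate into the plate shaker: with one fingertip press down the long black finger bar on the shaker's left side (seen from the robot) so that the sprung orange flap lifts, and keep it held open while the other fingertip pushes the plate along the platform, under the flap, until it is fully home against the back stop. Then let go, so that the flap closes onto the plate and holds it, and take the hand clear. Only push the plate, never lift or tip it, and leave the flask, the amber bottle and the tube rack where they stand.

Things in the scene. Friction and masses are not known exactly. Their poses are not given: they have to be found in the camera images.
- shaker: white benchtop plate shaker, fixed, control front to the robot. Origin: on the bench, straight below the centre of the plate's home position. Axes: x from its low control front to its back stop (the way the plate is pushed), y towards the finger bar, z up. Platform's flat top: 75 mm above the bench, x -118 to +54, y -82 to +82 mm. Control front: x -170 to -110 mm, up to 46 mm above the bench.
- plate: white 96-well plate with lid, loose, 85.5 (x) by 127.8 (y) by 16.5 mm high, 60 to 110 g. Origin: centre of its underside; x the shaker's way, z up. Slides easily. Starts flat between the guides, 40 to 50 mm short of home, front edge 7 mm or more short of the flap. Home: origin at plate_home, far long side at the back stop; its near long side, to push on, is then at shaker x = -43 mm.
- plate_home (a point): where the plate's origin lies when it is home: on the platform's top, 75 mm above the bench, above the shaker's origin. Axes as the shaker's.
- back_stop (a point): foot of the middle of the back stop's face (shaker x = +43 mm); the stop is 100 mm wide and 14 mm high.
- platform_front (a point): middle of the platform's front edge, on its top. 7 mm high side guides run from here to the back, flared at the front, and leave the plate 2 mm of play each side. On the right side a fixed lip (shaker x -18 to +42 mm, y below -63 mm) stands 21 mm above the platform: the plate slides under it.
- hinge_rod (a point): middle of the flap's steel hinge rod: it runs along shaker x at y = +74 mm, 20 mm above the platform, between brackets 27 mm high at shaker x = -108 and +50 mm. The flap covers shaker x +10 to +45 mm and reaches 40 mm from the rod over the plate's left end.
- flap (a joint): sprung orange hold-down flap (rad): 0 shut, 0.55 at its stop, fully open. Pressing the finger bar down (5 to 9 N) raises it; let go, the spring shuts it. Underside of its lip above the platform: 7 mm at 0, 15 at 0.20, 18.5 at 0.29, 23 at 0.40, 28 at 0.55. Shut, it blocks the plate; from 0.29 the plate passes; 0.35 to 0.5 is comfortable. Closed on the plate it rests at about 0.24.
- bar_top (a point): middle of the top of the black ribbed finger bar, moving with the flap: bar 164 mm long (shaker x -122 to +42 mm, press anywhere), 20 mm wide, centre line at shaker y = +107 mm. Its top above the platform: 21.5 mm at joint 0, 14.5 at 0.20, 11.5 at 0.29, 8 at 0.40, 3.5 at 0.55. So when pressed it is lower than the plate's top: fingertips level with each other can stand on it and behind the plate.
- flap_lip (a point): middle of the underside of the flap's turned-down lip, moves with the flap.
- flask: conical glass flask with stopper, 64 mm across the base, 118 mm tall, loose. Origin: centre of its underside. Leave it alone.
- reagent: amber reagent bottle with blue cap, 54 mm across, 105 mm tall, loose. Origin: centre of its underside. Leave it alone.
- tube_rack: orange rack with microtubes, 56 mm (x) by 92 mm (y) by 41 mm high, loose. Origin: centre of its underside. Leave it alone.
Not all that is in view belongs to the job. Leave any red or yellow look-alike of the plate alone.

How it is judged:
By the outcome, as a careful person would: the job done as asked, in the order asked, and still so for the second after the job is handed in, with the robot touching nothing.
It also fails if it takes over 40 s, if anything falls off the work surface, if the arm or the gripper's body presses on something with over 40 N, if the wrist force passes 120 N, or if a joint passes its speed limit or range.

### The arm

A 6-joint arm with a two-finger parallel gripper is mounted at the origin on the work surface. World frame = base frame: x ahead of the robot, y to its left, z up, the work surface at z = 0. Lengths are in mm, angles in rad, forces in N, time in s.
With the tool pointing down it reaches from about 350 to 775 mm from the base axis. Payload 7.3 kg.
Tool frame: the origin (TCP) lies at the very end of the fingers, on their centre line; the grasp point (between the pads) lies 19 mm behind it; x points along the fingers, y is the direction in which the jaws open and shut, and the axes are right-handed (so a half turn about x gives the same grasp; the last joint's range is limited). The gripper opens to 92 mm and grips with 3 to 60 N. Pads are 19 mm wide; open, the fingers measure 130 mm over their backs; the gripper's body (75 mm by 190 mm) begins 47 mm behind the grasp point.
Start: joints at [-1.302, 0.342, 1.524, -0, 1.275, -0.146], TCP at [211.602, -480.489, 226.741] pointing down, gripper open.
Joint ranges: [-2.53, 2.53], [-0.77, 2.02], [0.04, 2.7], [-1, 4.14], [0.28, 2.66], [-3.11, 3.11]. Speed limits (rad/s): [2.57, 2.57, 3.14, 3.14, 3.14, 3.14].

### API

Orientations are given as [roll, pitch, yaw] about the fixed x, y, z axes, in that order (R = Rz(yaw) Ry(pitch) Rx(roll)).
In Python, from plant import bot gives the robot as it stands.
- The arm moves only by the tool step_arm, never from a script. Its argument "targets" is a list that holds one entry, the list of rows, each a list of 4 numbers: the shift along the tool's x, y, z in m, then the turn about the tool's x in degrees. A call has exactly 5 rows; each row is the pose to reach, as a shift and turn from the pose measured when the call began, along the tool's axes at that moment; what a row does not reach only later rows make up. A row lasts 1/12 s, in which the tool goes at most 41.7 mm and 7.16 degrees, less where a joint would pass 70% of its speed; a pose out of reach is approached as far as the arm can. A call with a gripper value outside its range is refused whole. "jaw" is the closure, from 0 (fully open) to 1 (shut), set as the call begins (left out, the last holds). The fingers move at their own pace and stop on an object; the grip force is fixed at half the most. Time passes only in rows, so rows that repeat a pose let the fingers close, or fill a call up. It gives the time, the measured TCP pose, the force and the opening at its end, in the units of the state.
- bot.get_obs(): the state, without advancing time (a new reading comes with each control period).
- bot.capture(name): name is "scene" or "top" or "wrist"; returns a dict with "color" (400x640x3 uint8, red, green, blue), "depth" (400x640 float32, mm along the optical axis (not along the pixel's ray), 0 where there is no reading), "fov_y" (degrees; the focal length in pixels is half the picture's height over the tangent of half this angle, whatever the lens; pixels are square), "cx", "cy" (the principal point, pixels), "rvec" (rotation vector, rad) and "tvec" (3), from world to camera coordinates, as OpenCV has them. Camera axes: x right, y down, z forward; pixel columns grow to the right and rows downward; lengths in mm; the calibration is good to about 2 mm. A picture is of the moment at which its call begins.
- bot.close_job(): hands the job in, once; it reports no verdict.
The state is a dict: "time": time; "joint_positions": joint angles; "dq": joint speeds; "tau": joint torques, N m; "tool_pos": TCP position; "tcp_rot": TCP orientation; "contact_force": force on the tool from outside, world axes, zero at the start; "moment": the same for the moment, N m; "grip_width": finger opening in mm.
Only numpy, scipy, OpenCV 4.12 (cv2) and the standard library are available. Lean on these libraries where they do the work, as an engineer would, in place of code of your own. Each camera call takes 0.05 s, during which the arm holds its last target. There are 200 camera calls.

## Working session

There is one attempt and no reset: what is moved stays moved. The work goes in short steps, Python scripts to look and compute and a tool call to move; the robot and the scene stay as the last step left them, time stands still between calls to the robot, and variables do not carry over. Pictures are saved under pics/ and viewed, about 8 in all and at most 12, crops included, and the job is handed in when it is done.

Besides the shell and the picture viewer there is one more tool, called after "Request:" in YAML: its name, and indented under it one key for each argument. step_arm: Moves the arm, as the interface text tells. Its arguments: {"type":"object","properties":{"targets":{"type":"array","items":{"type":"array","items":{"type":"array","items":{"type":"number"}}}},"jaw":{"type":"number"}},"required":["targets"]}

```bash
mkdir -p pics
cat > h.py <<'E'
import numpy as np, cv2
from plant import bot
def cam(n):
    c=bot.capture(n); h=c["color"].shape[0]
    c["f"]=h/2/np.tan(np.radians(c["fov_y"])/2)
    c["R"]=cv2.Rodrigues(np.array(c["rvec"],float))[0]; c["t"]=np.array(c["tvec"],float).ravel(); return c
def save(c,n): cv2.imwrite("pics/"+n,c["color"][...,::-1])
def ray(c,u,v):
    d=c["R"].T@np.array([(u-c["cx"])/c["f"],(v-c["cy"])/c["f"],1]); return -c["R"].T@c["t"],d
def onz(c,u,v,z):
    o,d=ray(c,u,v); return o+d*(z-o[2])/d[2]
def cloud(c):
    v,u=np.mgrid[:400,:640]; z=c["depth"].astype(float)
    P=np.stack([(u-c["cx"])/c["f"]*z,(v-c["cy"])/c["f"]*z,z],-1)
    return (P-c["t"])@c["R"]
def proj(c,p):
    q=c["R"]@np.asarray(p,float)+c["t"]; return q[:2]/q[2]*c["f"]+[c["cx"],c["cy"]]
E
python3 - <<'E'
from h import *
for n in ["scene","top"]:
    c=cam(n); save(c,n+"1.png"); print(n,c["f"],-c["R"].T@c["t"])
o=bot.get_obs(); print(o)
E
```

```text
scene 437.0492099656863 [1021.48867026 -581.66754276  908.89232612]
top 480.0443368728544 [ 361.46454563   26.37428158 1496.94227037]
{'time': 0.1, 'joint_positions': array([-1.30199036e+00,  3.42643312e-01,  1.52491715e+00, -7.62584564e-06,
        1.27541293e+00, -1.46006970e-01]), 'dq': array([ 0.00189508, -0.00325474, -0.00301032, -0.00230832, -0.00073731,
        0.00115931]), 'tau': array([ 1.77943264e-03, -4.32005167e+01, -2.44694674e+01,  7.19422731e-02,
        5.25704341e-02, -4.20638969e-05]), 'tool_pos': array([ 211.50150318, -480.11259488,  226.12103454]), 'tcp_rot': array([-1.71152176,  1.56941557,  1.84488606]), 'contact_force': array([ 0.08871049,  0.31495583, -1.34691877]), 'moment': array([ 0.04064923,  0.01517813, -0.00627972]), 'grip_width': 91.80295849117778}
```

View pics/scene1.png

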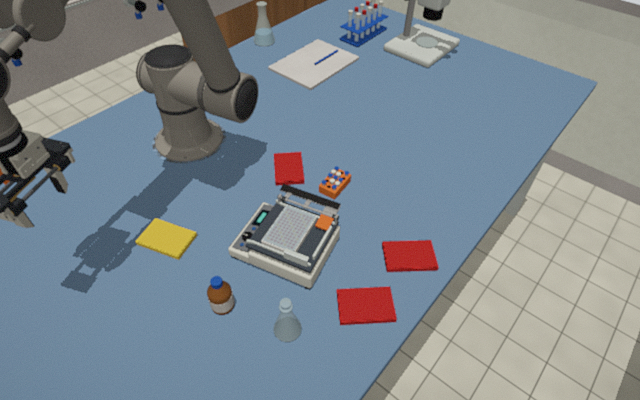

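View pics/top1.png

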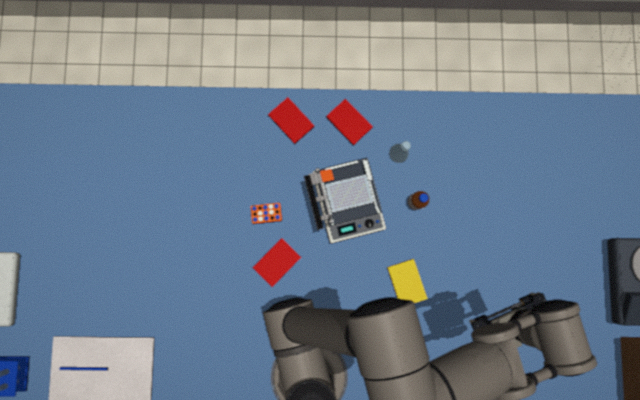

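Candidates for the plate: white plate in the shaker (top 349,193), red look-alikes (291,120), (350,122), (277,262), yellow (407,281). The white one on the shaker's platform fits. I'll check it in a close crop.

Run:
```python
from h import *
c=cam("top"); a=c["color"][145:255,290:400]; b=cv2.resize(a,None,fx=5,fy=5,interpolation=cv2.INTER_CUBIC)
s=cam("scene"); e=s["color"][180:290,225:345]; 
e=cv2.resize(e,None,fx=2,fy=2,interpolation=cv2.INTER_CUBIC)
img=np.zeros((550,790,3),np.uint8); img[:,:550]=b; img[:220,550:790]=e
cv2.imwrite("pics/crop1.png",img[...,::-1])
P=cloud(c); sub=P[145:255,290:400]; 
hsv=cv2.cvtColor(c["color"],cv2.COLOR_RGB2HSV)[145:255,290:400]
for n,m in dict(dark=(hsv[...,2]<50),orange=(hsv[...,0]<14)&(hsv[...,1]>170)&(hsv[...,2]>120),white=(hsv[...,1]<50)&(hsv[...,2]>150)).items():
    k,l,st,ce=cv2.connectedComponentsWithStats(m.astype(np.uint8))
    for i in range(1,k):
        if st[i,4]>40:
            q=sub[l==i]; print(n,st[i],ce[i]+[290,145],np.median(q,0).round(),np.percentile(q[:,2],[5,95]).round())
            ys,xs=np.where(l==i); print(cv2.minAreaRect(np.stack([xs+290,ys+145],1).astype(np.float32)))
```

```text
dark [ 15  31  17  53 268] [313.32089552 202.04104478] [517.  -5.  97.] [ 92. 103.]
((313.1513366699219, 201.83009338378906), (53.597591400146484, 5.763634204864502), 75.3791275024414)
dark [48 78 18 12 74] [346.59459459 228.90540541] [ 445. -109.   44.] [39. 51.]
((346.58819580078125, 228.8529510498047), (8.731282234191895, 17.220029830932617), 75.96376037597656)
orange [ 31  25  13  12 115] [326.71304348 175.30434783] [601. -46.  91.] [85. 96.]
((326.7353210449219, 174.94119262695312), (11.399173736572266, 10.6715669631958), 75.96376037597656)
white [  31   15   65   83 1702] [351.05757932 197.27438308] [ 543. -118.   90.] [36. 98.]
((349.1017150878906, 201.00625610351562), (72.08112335205078, 57.394351959228516), 75.0685806274414)
white [36 16 32  8 72] [341.93055556 164.65277778] [634. -89.  88.] [75. 93.]
((341.55902099609375, 164.7508087158203), (2.4049129486083984, 31.779207229614258), 76.75948333740234)
```

View pics/crop1.png

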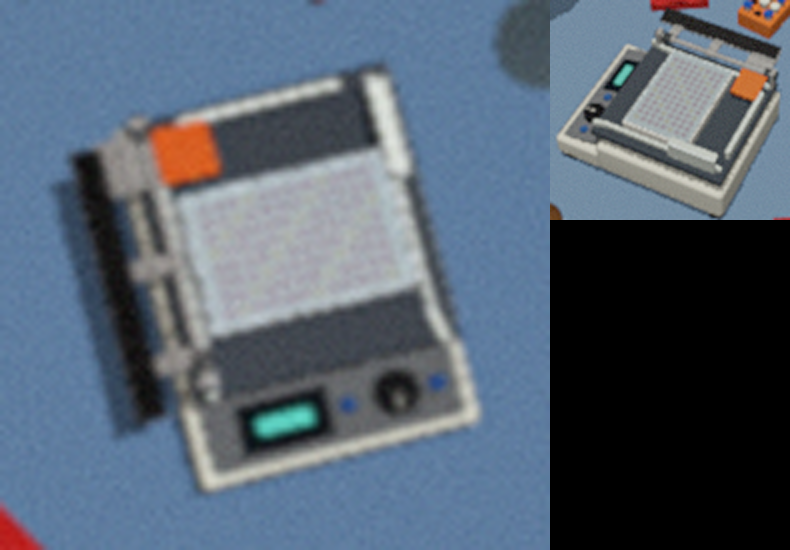

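```bash
cat > g.py <<'E'
from h import *
from scipy.spatial.transform import Rotation as Ro
from scipy.optimize import least_squares
def fit(pts): # pts: list (world xy, shaker xy)
    f=lambda p:np.concatenate([np.array([np.cos(p[2])*s[0]-np.sin(p[2])*s[1]+p[0],np.sin(p[2])*s[0]+np.cos(p[2])*s[1]+p[1]])-w for w,s in pts])
    r=least_squares(f,[560,-110,.25]); return r.x,r.fun.reshape(-1,2)
def rel(S,tx,ty,tz,yaw=None): # print tool-frame shift to reach shaker point
    o=bot.get_obs(); R=Ro.from_euler('xyz',o["tcp_rot"]).as_matrix(); p=np.array(o["tool_pos"])
    c,s=np.cos(S[2]),np.sin(S[2]); w=np.array([c*tx-s*ty+S[0],s*tx+c*ty+S[1],tz])
    y=R[:,1]; a=np.arctan2(y[1],y[0]); want=S[2]+np.pi/2
    d=(want-a+np.pi/2)%np.pi-np.pi/2
    d0=p-[S[0],S[1],0]
    print("tcp in shaker",[round(c*d0[0]+s*d0[1],1),round(-s*d0[0]+c*d0[1],1),round(p[2],1)],"shift tool mm",(R.T@(w-p)).round(1),"turn about tool x deg",round(np.degrees(d*np.sign(R[2,0])),2),"target",w.round(1),"F",np.round(o["contact_force"],1),"t",o["time"])
    return R
E
python3 - <<'E'
from g import *
c=cam("top")
C=lambda u,v,z:onz(c,u/5+290,v/5+145,z)[:2]
bar=C(118,287,96.5); barB=C(87,155,96.5); barF=C(150,418,96.5)
print("bar",bar,np.linalg.norm(barB-barF),"yaw",np.degrees(np.arctan2(*(barB-barF)[::-1])))
pl=[C(178,197,91.5),C(378,150,91.5),C(420,288,91.5),C(215,333,91.5)]
print("plate",np.round(pl,1),[np.linalg.norm(pl[i]-pl[i-1]).round(1) for i in range(4)],np.mean(pl,0))
bs=onz(c,341.56,164.75,89)[:2]
pts=[(bar,np.array([-40,107])),(barB,np.array([42,107])),(barF,np.array([-122,107])),(bs,np.array([45.,0])),
 (C(205,490,46-8),np.array([-170,82])),(C(480,415,38),np.array([-170,-82]))]
S,r=fit(pts[:4]); print(S,np.degrees(S[2]),r.round(1))
q=np.mean(pl,0)-S[:2]; cs,sn=np.cos(S[2]),np.sin(S[2]); print("plate in shaker",cs*q[0]+sn*q[1],-sn*q[0]+cs*q[1])
R=rel(S,-107,52,180); print(R.round(2))
E
```

```text
bar [518.61948557  -6.97019952] 159.65864163388068 yaw 14.104348004088676
plate [[ 573.3  -42. ]
 [ 603.4 -160.5]
 [ 521.3 -185.4]
 [ 492.8  -64.5]] [np.float64(83.6), np.float64(122.3), np.float64(85.8), np.float64(124.2)] [ 547.71057479 -113.0879937 ]
[ 5.86719418e+02 -1.00217773e+02  2.62769189e-01] 15.0555654960344 [[ 1.7 -0.3]
 [ 2.7  1.7]
 [-0.9 -2. ]
 [-3.5  0.6]]
plate in shaker -41.0129528749291 -2.295673977078481
tcp in shaker [np.float64(-461.0), np.float64(-269.6), np.float64(226.4)] shift tool mm [  46.6 -264.3 -398.6] turn about tool x deg 8.71 target [469.9 -77.8 180. ] F [-0.5 -0.6  0.1] t 0.25
[[-0.    0.4  -0.92]
 [ 0.   -0.92 -0.4 ]
 [-1.   -0.   -0.  ]]
```

The crop confirms it: white plate at top px (350,193), orange flap (327,175), black bar (313,202). Moving to hover.

Request:
step_arm:
  targets:
    - [[0,-0.02,-0.03,0],[0,-0.042,-0.064,0],[0,-0.064,-0.097,0],[0,-0.086,-0.13,0],[0,-0.108,-0.163,0]]
  jaw: 0

```text
time: 0.67
tool_pos: [317.7, -314.2, 226.5]
tcp_rot: [-1.858, 1.57, 1.698]
contact_force: [0.1, -0.4, 0.4]
grip_width: 91.9
```

Request:
step_arm:
  targets:
    - [[0,-0.02,-0.03,0],[0,-0.042,-0.064,0],[0,-0.064,-0.097,0],[0,-0.086,-0.13,0],[0,-0.108,-0.163,0]]

```text
time: 1.08
tool_pos: [424.1, -147.8, 226.7]
tcp_rot: [-2.366, 1.57, 1.19]
contact_force: [1.9, -0.9, 0.3]
grip_width: 91.7
```

Run:
```python
from g import *
rel([586.7,-100.2,.2573],-107,52,190)
```

```text
tcp in shaker [np.float64(-169.4), np.float64(-4.7), np.float64(226.7)] shift tool mm [ 36.7 -46.3 -70.4] turn about tool x deg 8.97 target [470.  -77.1 190. ] F [ 1.9 -0.9  0.3] t 1.0833
```

Request:
step_arm:
  targets:
    - [[0.008,-0.015,-0.02,4],[0.016,-0.03,-0.045,8],[0.026,-0.046,-0.07,9],[0.036,-0.046,-0.07,9],[0.036,-0.046,-0.07,9]]

```text
time: 1.5
tool_pos: [469.1, -75.9, 188.9]
tcp_rot: [-0.718, 1.567, 2.683]
contact_force: [-0.7, -0.9, -0.8]
grip_width: 91.6
```

Run:
```python
from g import *
rel([586.7,-100.2,.2573],-107,52,190)
c=cam("wrist"); save(c,"w1.png"); print(c["f"],-c["R"].T@c["t"],c["cx"],c["cy"])
```

```text
tcp in shaker [np.float64(-107.5), np.float64(53.5), np.float64(188.9)] shift tool mm [-1.1  1.4 -0.5] turn about tool x deg 0.15 target [470.  -77.1 190. ] F [-0.7 -0.9 -0.8] t 1.5
336.0535141639059 [534.40988475 -58.96028471 347.57134668] 308.01092833746844 201.4395349099997
```

View pics/w1.png

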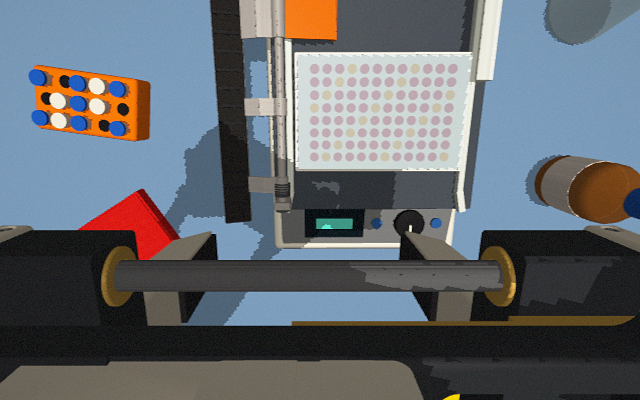

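Run:
```python
from g import *
c=cam("wrist"); g=cv2.cvtColor(c["color"],cv2.COLOR_RGB2GRAY); hsv=cv2.cvtColor(c["color"],cv2.COLOR_RGB2HSV)
L=[]
for v in [20,60,90,130,150,210]:
    u=np.where(g[v,200:258]<60)[0]+200; print(v,u.min(),u.max()); L.append(onz(c,(u.min()+u.max())/2,v,96.5)[:2])
print(np.round(L,1)); d=L[0]-L[-1]; print("bar yaw",np.degrees(np.arctan2(d[1],d[0])))
E_=[onz(c,235,221,96.5)[:2]]; print("bar near end",E_)
# plate near edge (white->dark going down)
Q=[]
for u in range(310,455,12):
    col=g[150:200,u].astype(int); k=np.argmin(np.diff(col)); Q.append(onz(c,u,150.5+k,91.5)[:2])
Q=np.array(Q); k,b=np.polyfit(Q[:,1],Q[:,0],1); print("near edge",Q[[0,-1]].round(1),"yaw",np.degrees(-np.arctan(k)))
P=cloud(c); print("z bar,plate,platform",P[130,232],P[110,380],P[190,380])
# full plate corners by rough lines
for u,v in [(296,54),(468,54),(459,170),(297,170)]: print(onz(c,u,v,91.5).round(1))
```

```text
20 211 237
60 214 241
90 215 242
130 218 245
150 220 246
210 224 249
[[579.3  11.3]
 [555.1   4. ]
 [535.7  -0.6]
 [508.8  -8.3]
 [494.7 -12.3]
 [449.8 -24.4]]
bar yaw 15.41074895000389
bar near end [array([440.63587355, -25.06998904])]
near edge [[ 493.8  -72. ]
 [ 522.3 -179.4]] yaw 14.86857749635699
z bar,plate,platform [508.95178993  -8.83749443  97.36715686] [ 550.4616213  -110.01133798   93.22260554] [ 490.412056   -133.24771341   75.74958275]
[571.8 -40.9  91.5]
[ 603.1 -158.8   91.5]
[ 523.6 -183.    91.5]
[491.6 -62.2  91.5]
```

```bash
sed -i '$a S0=[586.3,-96.9,np.radians(15.0)]' g.py
python3 - <<'E'
from g import *
rel(S0,-106,51.5,106)
E
```

```text
tcp in shaker [np.float64(-107.9), np.float64(48.9), np.float64(190.6)] shift tool mm [84.6 -2.5 -2. ] turn about tool x deg -0.25 target [470.6 -74.6 106. ] F [-0.   0.4 -0.1] t 1.6
```

Request:
step_arm:
  targets:
    - [[0.015,-0.001,-0.001,0],[0.04,-0.002,-0.002,0],[0.065,-0.0025,-0.002,0],[0.082,-0.0025,-0.002,0],[0.083,-0.0025,-0.002,0]]

```text
time: 2.02
tool_pos: [468.7, -75.1, 105.6]
tcp_rot: [-0.596, 1.565, 2.801]
contact_force: [-0.8, -0.1, 0.4]
grip_width: 91.8
```

Run:
```python
from g import *
rel(S0,-106,51.5,83)
c=cam("wrist"); s=cam("scene"); e=cv2.resize(s["color"][165:275,215:355],None,fx=4,fy=4,interpolation=cv2.INTER_CUBIC)
img=np.zeros((560,800,3),np.uint8); img[:440,:560]=e; w=c["color"][150:330,130:530]; img[440:548,560:800]=cv2.resize(w,(240,108))
cv2.imwrite("pics/m.png",img[:440,:560,::-1])
save(c,"w2.png")
```

```text
tcp in shaker [np.float64(-107.9), np.float64(51.5), np.float64(105.6)] shift tool mm [22.6  0.1 -2. ] turn about tool x deg -0.35 target [470.6 -74.6  83. ] F [-0.8 -0.1  0.4] t 2.0167
```

View pics/m.png

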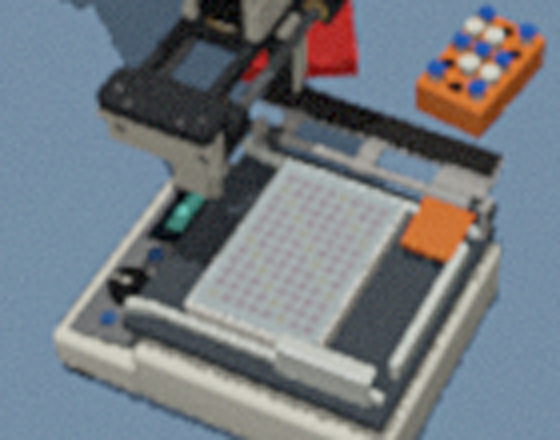

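View pics/w2.png

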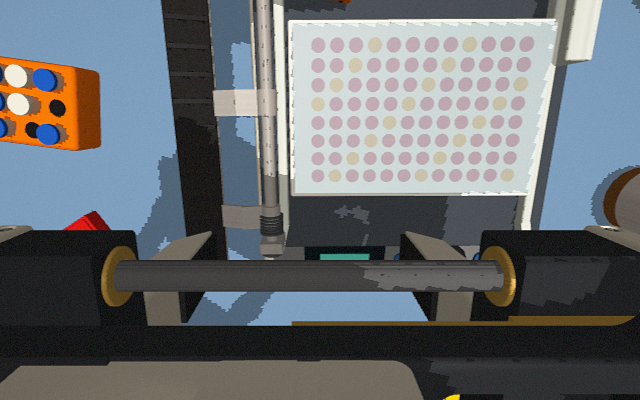

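Run:
```python
from g import *
c=cam("wrist"); g=cv2.cvtColor(c["color"],cv2.COLOR_RGB2GRAY)
cs,sn=np.cos(S0[2]),np.sin(S0[2])
def sh(p): d=p[:2]-np.array(S0[:2]); return np.round([cs*d[0]+sn*d[1],-sn*d[0]+cs*d[1]],1)
for v in [20,80,130,180,200]:
    u=np.where(g[v,155:225]<60)[0]+155; print(v,u.min(),u.max(),sh(onz(c,u.min(),v,96.5)),sh(onz(c,u.max(),v,96.5)))
for u,v in [(291,20),(556,20),(527,194),(294,194),(410,194)]: print(sh(onz(c,u,v,91.5)))
o=bot.get_obs(); R=rel(S0,-106,51.5,83); p=o["tool_pos"]
for k in (-65,-46,46,65): print(k,sh(p+R[:,1]*k),proj(c,p+R[:,1]*k).round())
```

```text
20 164 208 [  3.3 116.1] [ 3.2 95.9]
80 171 212 [-22.8 115.7] [-22.9  96. ]
130 176 216 [-46.2 115.7] [-46.3  95.9]
180 181 220 [-71.5 115.8] [-71.6  95.7]
200 183 222 [-82.1 115.8] [-82.2  95.4]
[ 4.2 57.9]
[  3.6 -67.5]
[-81.  -67.2]
[-80.4  57.8]
[-80.7  -4.4]
tcp in shaker [np.float64(-105.6), np.float64(50.5), np.float64(108.9)] shift tool mm [25.9 -1.   0.5] turn about tool x deg -0.32 target [470.6 -74.6  83. ] F [-0.7 -1.2  0. ] t 2.1667
-65 [-105.2  115.5] [179. 250.]
-46 [-105.3   96.5] [217. 250.]
46 [-105.8    4.5] [399. 250.]
65 [-105.9  -14.5] [437. 250.]
```

Request:
step_arm:
  targets:
    - [[0.006,-0.0005,0,0],[0.012,-0.0005,0,0],[0.017,-0.0005,0,0],[0.021,-0.0005,0,0],[0.024,-0.0005,0,0]]

```text
time: 2.58
tool_pos: [472.3, -76.2, 85.5]
tcp_rot: [2.304, 1.566, -0.581]
contact_force: [-1.2, -5.5, 8.7]
grip_width: 91.8
```

Run:
```python
from g import *
for i in range(4):
    c=cam("wrist"); rel(S0,-106,51,83)
s=cam("scene"); e=cv2.resize(s["color"][165:275,215:355],None,fx=4,fy=4,interpolation=cv2.INTER_CUBIC)
img=np.zeros((600,800,3),np.uint8); img[:440,:560]=e; img[450:590,560:784]=cv2.resize(c["color"],(224,140)); img[440:600,:560]=cv2.resize(c["color"][0:240,130:600],(560,286))[126:286]
cv2.imwrite("pics/m2.png",img[...,::-1])
```

```text
tcp in shaker [np.float64(-104.7), np.float64(49.5), np.float64(85.2)] shift tool mm [ 2.2 -1.5  1.3] turn about tool x deg -0.29 target [470.7 -75.1  83. ] F [ 1.6 -4.9  6.9] t 2.6333
tcp in shaker [np.float64(-104.7), np.float64(49.6), np.float64(85.4)] shift tool mm [ 2.4 -1.4  1.3] turn about tool x deg -0.3 target [470.7 -75.1  83. ] F [ 0.4 -4.1  7.3] t 2.6833
tcp in shaker [np.float64(-104.7), np.float64(49.7), np.float64(85.6)] shift tool mm [ 2.6 -1.3  1.3] turn about tool x deg -0.3 target [470.7 -75.1  83. ] F [-0.  -4.2  7.6] t 2.7333
tcp in shaker [np.float64(-104.7), np.float64(49.7), np.float64(85.7)] shift tool mm [ 2.7 -1.3  1.3] turn about tool x deg -0.31 target [470.7 -75.1  83. ] F [ 0.7 -4.5  7.3] t 2.7833
```

View pics/m2.png

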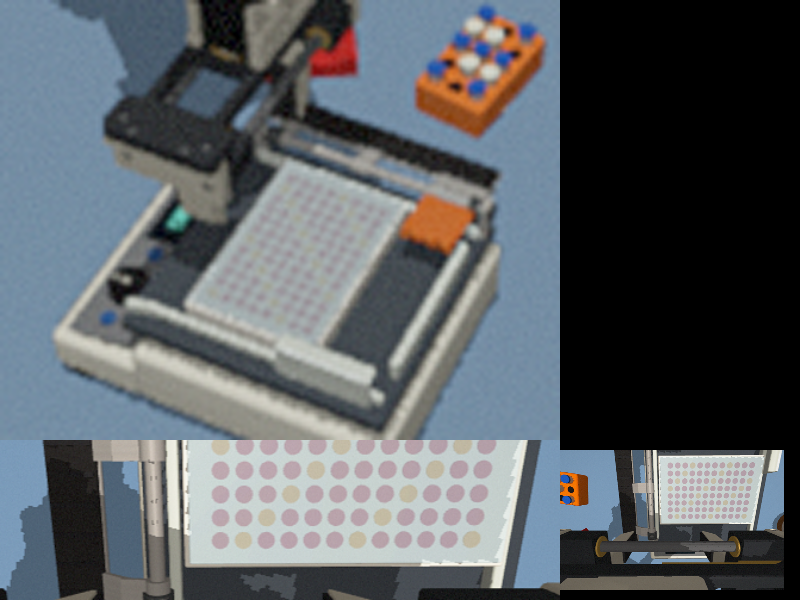

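Request:
step_arm:
  targets:
    - [[0.003,0,0,0],[0.005,-0.0005,0,0],[0.005,-0.0005,-0.002,0],[0.005,-0.001,-0.004,0],[0.005,-0.001,-0.007,0]]

```text
time: 3.25
tool_pos: [477.7, -73.2, 80.9]
tcp_rot: [1.882, 1.569, -1.002]
contact_force: [-5.0, -0.5, 6.5]
grip_width: 91.7
```

```bash
cat > st.py <<'E'
from g import *
c=cam("wrist"); rel(S0,-50,51,82)
P=cloud(c); hsv=cv2.cvtColor(c["color"],cv2.COLOR_RGB2HSV); g=hsv[...,2].astype(int)
cs,sn=np.cos(S0[2]),np.sin(S0[2])
def sh(p): d=p[:2]-np.array(S0[:2]); return np.round([cs*d[0]+sn*d[1],-sn*d[0]+cs*d[1]],1)
# plate: bright low-sat pixels at z ~ 91.5 in cloud
m=(abs(P[...,2]-91.5)<6)&(hsv[...,1]<60)&(g>150); k,l,s,ce=cv2.connectedComponentsWithStats(m.astype(np.uint8)); i=1+np.argmax(s[1:,4])
q=np.array([sh(p) for p in P[l==i][::7]]); print("plate x range",np.percentile(q[:,0],[1,99]),"y",np.percentile(q[:,1],[1,99]),"z",np.percentile(P[l==i][:,2],[5,50,95]).round(1))
u,v,w,h=s[i,:4]; print("bbox",u,v,w,h,"near edge x",sh(onz(c,u+w/2,v+h,91.5)))
b=(g<70)&(P[...,2]>70)&(P[...,2]<100); b[:,260:]=0; b[230:]=0
print("bar z",np.median(P[b][:,2]).round(1))
E
python3 st.py
```

```text
tcp in shaker [np.float64(-98.2), np.float64(51.0), np.float64(80.9)] shift tool mm [ -1.   -0.3 -48.2] turn about tool x deg -0.27 target [524.8 -60.6  82. ] F [-4.  -0.1  5.7] t 3.3
plate x range [-81.437   1.4  ] y [-64.1  58.9] z [90.9 92.4 93.5]
bbox 284 28 313 199 near edge x [-82.7 -10.9]
bar z 81.2
```

Request:
step_arm:
  targets:
    - [[0,0,-0.005,0],[0,0,-0.01,0],[0,0,-0.015,0],[0,0,-0.02,0],[0,0,-0.024,0]]

```text
time: 3.72
tool_pos: [500.4, -66.6, 80.9]
tcp_rot: [0.535, 1.569, -2.349]
contact_force: [-4.4, -0.5, 5.5]
grip_width: 91.5
```

```bash
python3 st.py
```

```text
tcp in shaker [np.float64(-74.4), np.float64(51.4), np.float64(80.9)] shift tool mm [ -1.1   0.3 -24.4] turn about tool x deg -0.23 target [524.8 -60.6  82. ] F [-3.4  0.5  5.6] t 3.7667
plate x range [-61.3  20. ] y [-64.2    58.764] z [91.1 92.4 93.5]
bbox 287 40 310 197 near edge x [-63.9 -11.6]
bar z 81.2
```

Request:
step_arm:
  targets:
    - [[0,0,-0.004,0],[0,0,-0.008,0],[0,0,-0.012,0],[0,0,-0.015,0],[0,0,-0.017,0]]

```text
time: 4.18
tool_pos: [516.5, -61.9, 80.9]
tcp_rot: [0.006, 1.567, -2.877]
contact_force: [-4.4, -1.2, 6.9]
grip_width: 91.9
```

```bash
python3 st.py
```

```text
tcp in shaker [np.float64(-58.1), np.float64(51.9), np.float64(80.9)] shift tool mm [-1.1  0.9 -8.1] turn about tool x deg -0.18 target [524.8 -60.6  82. ] F [-3.4  0.1  7. ] t 4.2333
plate x range [-44.7  37. ] y [-64.054  58.5  ] z [91.1 92.4 93.5]
bbox 289 40 310 197 near edge x [-47. -12.]
bar z 81.2
```

Slow creep now, watching for the push force to rise.

Request:
step_arm:
  targets:
    - [[0,0,-0.001,0],[0,0,-0.002,0],[0,0,-0.003,0],[0,0,-0.004,0],[0,0,-0.005,0]]

```text
time: 4.65
tool_pos: [520.3, -60.3, 80.9]
tcp_rot: [-0.166, 1.565, -3.049]
contact_force: [-5.1, -1.7, 7.1]
grip_width: 92.0
```

```bash
python3 st.py
```

```text
tcp in shaker [np.float64(-54.1), np.float64(52.4), np.float64(80.9)] shift tool mm [-1.1  1.4 -4.1] turn about tool x deg -0.14 target [524.8 -60.6  82. ] F [-3.5 -0.8  6.4] t 4.7
plate x range [-40.462  41.1  ] y [-64.162  58.5  ] z [91.1 92.4 93.5]
bbox 290 40 310 197 near edge x [-42.8 -12. ]
bar z 81.4
```

Request:
step_arm:
  targets:
    - [[0,0.0005,-0.001,0],[0,0.001,-0.002,0],[0,0.001,-0.003,0],[0,0.001,-0.004,0],[0,0.001,-0.005,0]]

```text
time: 5.12
tool_pos: [521.7, -60.2, 80.6]
tcp_rot: [-0.222, 1.556, -3.104]
contact_force: [-16.4, -5.3, 13.5]
grip_width: 91.9
```

```bash
python3 st.py
```

```text
tcp in shaker [np.float64(-52.9), np.float64(52.2), np.float64(80.6)] shift tool mm [-1.5  1.1 -2.9] turn about tool x deg -0.14 target [524.8 -60.6  82. ] F [-13.7  -4.   12. ] t 5.1667
plate x range [-39.4  48.4] y [-63.7  58.2] z [90.1 92.4 93.4]
bbox 288 24 314 214 near edge x [-41.6 -12.1]
bar z 81.1
```

Request:
step_arm:
  targets:
    - [[0,0,0.001,0],[0,0,0.002,0],[0,0,0.003,0],[0,0,0.004,0],[0,0,0.005,0]]

```text
time: 5.58
tool_pos: [518.7, -61.1, 81.6]
tcp_rot: [-0.246, 1.561, -3.129]
contact_force: [3.6, 3.0, 5.8]
grip_width: 91.8
```

```bash
python3 st.py
python3 - <<'E'
from g import *
c=cam("wrist"); s=cam("scene"); e=cv2.resize(s["color"][180:270,225:345],None,fx=4,fy=4,interpolation=cv2.INTER_CUBIC)
img=np.zeros((600,640,3),np.uint8); img[:360,:480]=e; img[360:600]=c["color"][:240]
cv2.imwrite("pics/m3.png",img[...,::-1])
E
```

```text
tcp in shaker [np.float64(-56.2), np.float64(52.0), np.float64(81.6)] shift tool mm [-0.4  1.  -6.2] turn about tool x deg -0.18 target [524.8 -60.6  82. ] F [2.8 3.2 6.3] t 5.6333
plate x range [-40.165  48.365] y [-63.9    58.165] z [90.1 92.3 93.5]
bbox 288 16 312 215 near edge x [-41.8 -11.8]
bar z 82.1
```

View pics/m3.png

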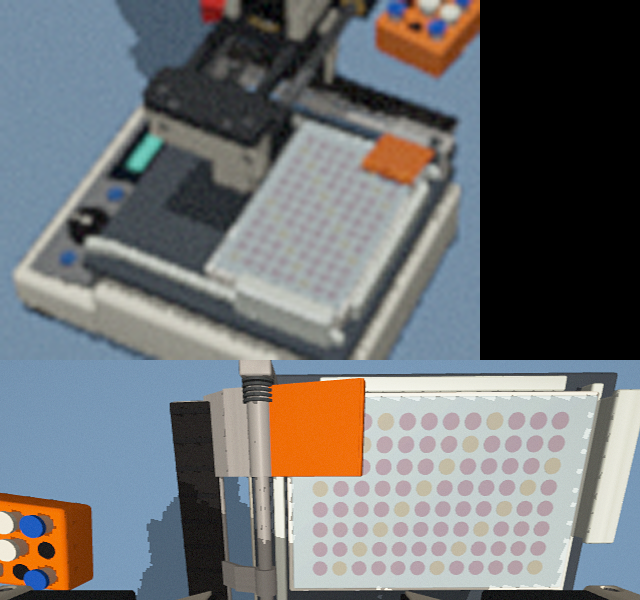

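Plate meets the back stop along its whole width (pixel row ~390), under the flap (315,427) and the right lip. I'll let the bar up and rise.

Request:
step_arm:
  targets:
    - [[-0.003,0,0.001,0],[-0.007,0,0.001,0],[-0.011,0,0.001,0],[-0.017,0,0.001,0],[-0.025,0,0.001,0]]

```text
time: 6.15
tool_pos: [517.2, -61.5, 106.6]
tcp_rot: [-0.249, 1.559, -3.132]
contact_force: [-0.3, 0.4, 0.2]
grip_width: 91.5
```

Request:
step_arm:
  targets:
    - [[-0.015,0,0.005,0],[-0.04,0,0.015,0],[-0.065,0,0.035,0],[-0.085,0,0.05,0],[-0.09,0,0.06,0]]

```text
time: 6.57
tool_pos: [460.5, -77.6, 200.7]
tcp_rot: [0.033, 1.563, -2.849]
contact_force: [1.3, -1.0, 1.1]
grip_width: 91.8
```

```bash
python3 st.py
python3 - <<'E'
from g import *
c=cam("wrist"); s=cam("scene"); e=cv2.resize(s["color"][180:270,225:345],None,fx=4,fy=4,interpolation=cv2.INTER_CUBIC)
img=np.zeros((600,640,3),np.uint8); img[:360,:480]=e; img[360:600]=c["color"][:240]
cv2.imwrite("pics/m4.png",img[...,::-1])
P=cloud(c); hsv=cv2.cvtColor(c["color"],cv2.COLOR_RGB2HSV); m=(hsv[...,0]<14)&(hsv[...,1]>200)&(abs(P[...,2]-98)<15); print("flap top z",np.percentile(P[m][:,2],[5,50,95]))
E
```

```text
tcp in shaker [np.float64(-117.8), np.float64(51.5), np.float64(200.0)] shift tool mm [117.3   0.3 -68.8] turn about tool x deg -0.19 target [524.8 -60.6  82. ] F [-1.1  0.1  1.2] t 6.6167
plate x range [-41.2  27.6] y [-64.9    58.292] z [90.8 92.3 93.5]
bbox 295 0 178 104 near edge x [-42.6  -7.4]
bar z 89.2
flap top z [83.14921895 97.48787066 99.76780799]
```

View pics/m4.png

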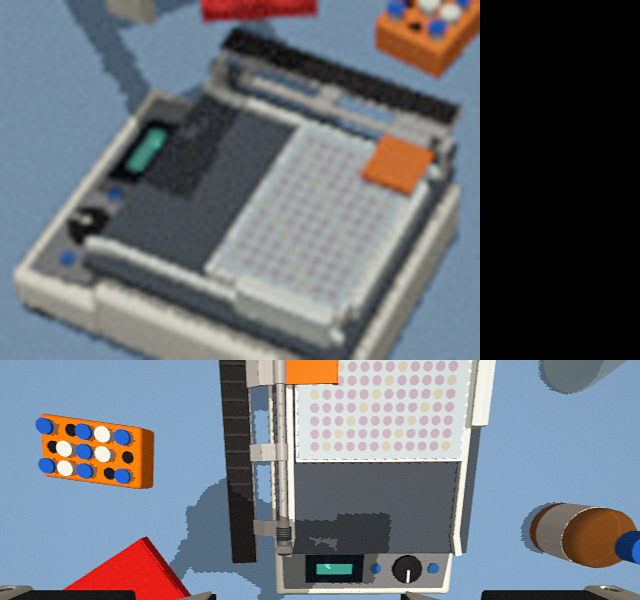

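```bash
python3 -c "
from plant import bot
o=bot.get_obs();print(o['time'],abs(o['dq']).max(),o['contact_force']);print(bot.close_job())"
```

```text
6.7167 0.042308478233217796 [ 0.72998915 -0.62472491 -0.22988918]
the job is handed in; nothing more can be done
None
```

The plate is home against the back stop with the flap closed on it. I handed the job in at 6.7 s of robot time.

I pressed the bar with the left fingertip until its top was about 6 mm above the platform, a flap opening of about 0.46 rad. With the bar held there, the right fingertip slid the plate under the flap. The push force rose to about 14–16 N at the stop. I then backed off about 3 mm, let the bar rise and moved the hand clear.

Last checks:
- **Plate:** its near edge measured at shaker x = -42.6 mm against -43 expected. It lay flat, with its top at about 92 mm, and its far side met the back stop along its full width.
- **Flap:** the bar came back up to about 14 mm above the platform, about 0.21 rad. That is slightly below the 0.24 expected on the plate and within measuring error.
- **Hand:** about 125 mm above the platform and touching nothing, with about 1 N on the wrist, which is noise.
- **Other items:** in the last wrist picture the rack, bottle and the part of the flask in view looked undisturbed. I did not measure their positions.

One disagreement: the plate's sideways position read about 3–4 mm off centre, more than the guides' 2 mm of play. I put this down to calibration and picking points by eye, and it did not affect the job.

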